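# Slide the pendant's carrier under the analyser bridge

### The job

Get the silver pendant ready for the analyser: with the fingertips push its metal carrier plate along the table, pendant end first, in under the low bridge until the whole pendant lies within the bridge's round window as seen from straight above, with the carrier flat and square to the bridge, then move the hand clear. Only push: never lift or tip the carrier, do not touch the pendant, and do not ram or jam the carrier against the bridge. Leave the jar, bead tray, cuff and brush where they are.

Things in the scene. Friction and masses are not known exactly. Their poses are not given: they have to be found in the camera images.
- bridge: Low bridge fixed to the table: grey plate 70 (x) x 150 (y) x 8 mm with a round 50 mm window in its middle, on two aluminium legs (70 x 19 mm). Plate underside 34 mm, top 42 mm above the table. Between the legs a passage 112 mm wide, open at both ends, runs along x. Origin on the table below the window's centre; x points from the carrier's starting side through the passage; z up.
- carrier: Loose aluminium plate, 0.3-0.55 kg, 130 (x) x 90 (y) x 14 mm, upright sides. Full-width push block at its -x end: 14 mm long, top 30 mm above table, outer face flush with plate end, inner side slopes to the plate at x=-24. Cork pad on the +x half. Origin: centre of underside; +x to the pendant end. Starts 0.17-0.2 m to the bridge's -x, up to 30 mm off its axis, turned up to 0.25 rad. Dry friction.
- pendant: Round silver pendant with a small red stone, 34 mm in diameter and 10 mm high, fixed on the carrier's cork pad, 33 mm from the carrier's origin towards carrier +x. Origin at the centre of its underside, 20 mm above the underside of the carrier; its top is 30 mm above the table, 4 mm below the bridge's underside.
- jar: Bystander: loose closed glass jar with aluminium cap, 44 mm in diameter, 55 mm high; origin at the centre of its underside.
- bead_tray: Bystander: loose white open tray with beads, 80 (x) x 60 (y) x 22 mm high; origin at the centre of its underside.
- cuff: Bystander: loose plain silver ring-shaped cuff lying flat, 64 mm in diameter, 22 mm high; origin at the centre of its underside.
- brush: Bystander: loose slim wooden-handled brush, 190 mm long, 10 mm thick, lying along its x axis (bristles at +x); origin near its middle, on the underside.
Not all that is in view belongs to the job. What is shaped like the bridge but green is not meant.

How it is judged:
At the end, for the whole second after the job is handed in: The pendant's centre is within 8 mm (horizontally) of the window's centre, the carrier's long axis within 0.12 rad of the bridge's x axis, and the carrier lies flat (tilt under 0.03 rad) on the table (underside below 3 mm) at rest (under 10 mm/s) (horizontal distance between pendant and bridge below 0.008 m and angle between the x axis of carrier and the x axis of bridge, either way round below 0.12 rad and angle between carrier's own z axis and vertical below 0.03 rad and height (world z) of carrier below 0.003 m and linear speed of carrier below 0.01 m/s); the robot touches nothing.
It fails at once if the carrier is lifted more than 6 mm or tipped more than 0.09 rad (height (world z) of carrier above 0.006 m or angle between carrier's own z axis and vertical above 0.09 rad).
It fails at once if the robot touches the pendant (contact force between any of the fingers, the arm and pendant above 0.5 N).
It fails at once if the carrier is rammed or jammed against the bridge with more than 15 N (contact force between carrier and bridge above 15 N).
It fails at once if the jar, bead tray, cuff or brush is moved more than 20 mm (distance of any of jar, bead_tray, cuff, brush from where it was at the start of the episode above 0.02 m).
It also fails if it takes over 61 s, if anything falls off the work surface, if the arm or the gripper's body presses on something with over 40 N, if the wrist force passes 120 N, or if a joint passes its speed limit or range.

### The arm

A 6-joint arm with a two-finger parallel gripper is mounted at the origin on the work surface. World frame = base frame: x ahead of the robot, y to its left, z up, the work surface at z = 0. Lengths are in m, angles in rad, forces in N, time in s.
With the tool pointing down it reaches from about 0.4 to 0.925 m from the base axis. Payload 3.4 kg.
Tool frame: the origin (TCP) lies midway between the tips of the shut fingers; the grasp point (between the pads) lies 19 mm behind it; z points along the fingers, y is the direction in which the jaws open and shut (so a half turn about z gives the same grasp; the last joint's range is limited). The gripper opens to 85 mm and grips with 20 to 120 N. Pads are 22 mm wide; open, the fingers measure 114 mm over their backs; the gripper's body (76 mm by 85 mm) begins 54 mm behind the grasp point. The pads swing forward as they close: fully open they stand 13 mm farther back than shut.
Start: joints at [1.073, 0.307, 1.506, -0, 1.328, -0.073], TCP at [0.236, 0.524, 0.231] pointing down, gripper open.
Joint ranges: [-3.12, 3.12], [-1.05, 2.28], [0.14, 2.33], [-1.42, 4.57], [0.1, 2.73], [-2.68, 2.68]. Speed limits (rad/s): [2.57, 2.57, 3.14, 3.14, 3.14, 3.14].

### API

Orientations are given as a unit quaternion [x, y, z, w].
In Python, from station import bot, eyes, workorder, nets gives the robot as it stands. The module is installed in compiled form; this text tells all that it offers.
- The arm moves only by the shell command python3 -m pendant 'ROWS' [FORCE]. ROWS is JSON, a list of rows, each a list of 3 entries, a list of its own where there are three numbers: the opening, from 0 (shut) to 1 (fully open), then the shift along the world's x, y, z in mm, then the turn, a rotation vector about the world's x, y, z in degrees. In form: [[jaw, [dx, dy, dz], [ax, ay, az]], ...]. A call has 1 to 10 rows; each row shifts and turns the commanded pose from where the row before left it; what a row does not reach is not made up. A row lasts 1/8 s, in which the tool goes at most 62.5 mm and 10.7 degrees, less where a joint would pass 70% of its speed; a pose out of reach is approached as far as the arm can. A call with a gripper value outside its range is refused whole. The fingers move at their own pace and stop on an object; FORCE is the grip in N (left out, the last holds). Time passes only in rows, so rows that do not move let the fingers close. It gives the time, the measured TCP pose, the force and the opening at its end, in the units of the state.
- bot.sense(): the state, without advancing time (a new reading comes with each control period).
- eyes.capture(name): name is "side" or "top"; returns the picture (420x560x3 uint8, red, green, blue); there is no depth.
- eyes.camera_info(name): a dict with "vfov" (degrees; the focal length in pixels is half the picture's height over the tangent of half this angle, whatever the lens; pixels are square), "cx", "cy" (the principal point, pixels), "cam_to_world" (4x4, takes a point from camera to world coordinates). Camera axes: x right, y down, z forward; pixel columns grow to the right and rows downward; lengths in m; the calibration is good to about 2 mm. A picture is of the moment at which its call begins. camera_info takes no time and is no camera call.
- workorder.hand_in(): hands the job in, once; it reports no verdict.
Trained networks look in the newest picture that a camera, given by its name, has taken for a name from the list of things; names that differ only in an ending like _2 or _b are one class to them, and where a whole thing is asked for, a point or a joint stands for the part that bears it (a point fixed in the world has none). Each returns a list of dicts, best first, with "conf" (0 to 1); they miss things now and then, are a little off and sometimes report something else, mostly with a low value. They report only what shows in the picture. A call takes as long as a camera call. They do not tell look-alikes from the thing itself.
- nets.silhouettes(thing, camera): "mask" (420x560 bool, what is visible of it) and "xy" ([column, row] in pixels, amid what is visible of it).
- nets.mark_of(thing, camera): "xy" ([column, row] in pixels: a listed point, or the origin of a listed thing).
The state is a dict: "time": time; "joints": joint angles; "joint_vel": joint speeds; "effort": joint torques, N m; "tool_pos": TCP position; "tool_rot": TCP orientation; "ft_force": force on the tool from outside, world axes, zero at the start; "ft_torque": the same for the moment, N m; "gripper_width": finger opening in m.
Only numpy, scipy, OpenCV 4.12 (cv2) and the standard library are available. Lean on these libraries where they do the work, as an engineer would, in place of code of your own. Each camera call takes 0.05 s, during which the arm holds its last target. There are 200 camera calls.

## Working session

There is one attempt and no reset: what is moved stays moved. The work goes in short steps, Python scripts to look and compute and a shell command to move; the robot and the scene stay as the last step left them, time stands still between calls to the robot, and variables do not carry over. Pictures are saved under pics/ and viewed, about 8 in all and at most 12, crops included, and the job is handed in when it is done.

```bash
mkdir -p pics; cat > h.py <<'E'
import numpy as np, cv2
from station import bot, eyes, workorder, nets
def ray(cam,px):
    i=eyes.camera_info(cam); f=210/np.tan(np.radians(i["vfov"])/2)
    T=np.array(i["cam_to_world"]); d=T[:3,:3]@np.array([(px[0]-i["cx"])/f,(px[1]-i["cy"])/f,1.])
    return T[:3,3],d
def at(cam,px,z):
    o,d=ray(cam,px); return o+d*(z-o[2])/d[2]
def px(cam,P):
    i=eyes.camera_info(cam); f=210/np.tan(np.radians(i["vfov"])/2)
    T=np.array(i["cam_to_world"]); c=T[:3,:3].T@(np.array(P)-T[:3,3])
    return np.array([i["cx"]+f*c[0]/c[2],i["cy"]+f*c[1]/c[2]])
def shot(cam,name):
    im=eyes.capture(cam); cv2.imwrite(f"pics/{name}.png",im[:,:,::-1]); return im
E
python3 - <<'E'
from h import *
np.set_printoptions(precision=3,suppress=True)
for c in("top","side"):
    shot(c,c+"0"); i=eyes.camera_info(c); print(c,i["vfov"],i["cx"],i["cy"]); print(np.array(i["cam_to_world"]))
    for t in("bridge","carrier","pendant","jar","bead_tray","cuff","brush"):
        zs={"pendant":.02}.get(t,0)
        print(t,"mark",[(round(d["conf"],2),np.round(d["xy"],1),at(c,d["xy"],zs)[:2]) for d in nets.mark_of(t,c)[:3]])
print(bot.sense())
E
```

```text
top 43.31645663388463 274.89015382109693 201.65407479536034
[[-0.005 -0.992  0.128  0.387]
 [-1.     0.005  0.004 -0.145]
 [-0.005 -0.128 -0.992  1.13 ]
 [ 0.     0.     0.     1.   ]]
bridge mark [(0.92, array([326.9, 333.2]), array([ 0.256, -0.248])), (0.89, array([236.5, 208.2]), array([ 0.519, -0.058])), (0.88, array([149.3, 293.8]), array([0.338, 0.126]))]
carrier mark [(0.75, array([153.4, 175.9]), array([0.591, 0.123]))]
pendant mark [(0.52, array([160.8, 184.2]), array([0.569, 0.102]))]
jar mark [(0.69, array([220.4, 289.3]), array([ 0.347, -0.024]))]
bead_tray mark [(0.62, array([318.2, 194.7]), array([ 0.548, -0.234]))]
cuff mark [(0.55, array([303.8, 252.8]), array([ 0.423, -0.201]))]
brush mark [(0.78, array([240.4, 114.5]), array([ 0.727, -0.065])), (0.2, array([152.5, 176.2]), array([0.59 , 0.125]))]
side 51.46644053505932 279.354464031968 214.96928941090346
[[-0.922 -0.247  0.298  0.28 ]
 [-0.387  0.574 -0.722  0.452]
 [ 0.007 -0.781 -0.625  0.542]
 [ 0.     0.     0.     1.   ]]
bridge mark [(0.79, array([333.6, 375.3]), array([0.335, 0.12 ])), (0.78, array([258.2, 25
[... 351 characters left out ...]
tray mark [(0.78, array([283.8, 199.9]), array([ 0.549, -0.224]))]
cuff mark [(0.87, array([338. , 222.6]), array([ 0.424, -0.197])), (0.44, array([282.8, 198.2]), array([ 0.554, -0.229]))]
brush mark [(0.84, array([171.5, 222.5]), array([ 0.722, -0.069]))]
{'time': 0.8, 'joints': array([ 1.073,  0.307,  1.506,  0.   ,  1.328, -0.073]), 'joint_vel': array([ 0.   ,  0.001,  0.001, -0.001, -0.   , -0.   ]), 'effort': array([ -0.   , -45.74 , -25.232,  -0.   ,   0.001,  -0.   ]), 'tool_pos': array([0.236, 0.524, 0.231]), 'tool_rot': array([0.21 , 0.978, 0.   , 0.   ]), 'ft_force': array([-0.161, -0.422,  0.379]), 'ft_torque': array([-0.015, -0.028,  0.047]), 'gripper_width': 0.0855828844841217}
```

View pics/top0.png

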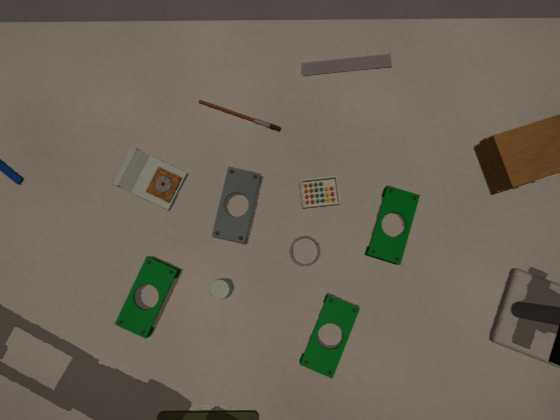

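View pics/side0.png

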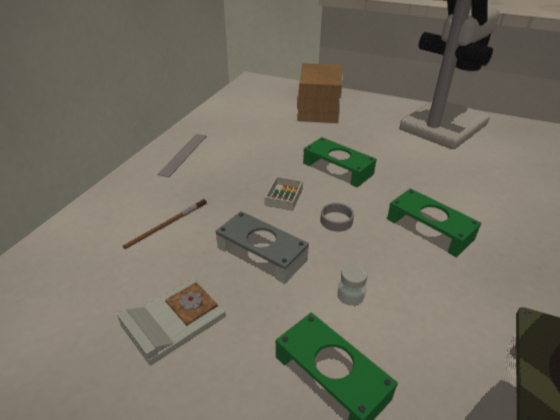

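The grey bridge shows at top (237,205) and side (262,240). Three green look-alikes, at top (148,296), (330,335) and (393,225), are excluded by colour. The carrier is at top (152,178), with its push block to the left and the pendant at (163,184). Next I fit poses to the silhouettes and check them on one crop.

```bash
cat >> h.py <<'E'
from scipy.optimize import minimize
def box(x0,x1,y0,y1,z0,z1): return np.array([[x,y,z] for x in(x0,x1) for y in(y0,y1) for z in(z0,z1)])
PARTS={"bridge":[box(-.035,.035,-.075,.075,.034,.042),box(-.035,.035,-.075,-.056,0,.034),box(-.035,.035,.056,.075,0,.034)],
"carrier":[box(-.065,.065,-.045,.045,0,.014),
 np.array([[x,y,z] for x,z in((-.065,.0),(-.065,.03),(-.051,.03),(-.024,.014)) for y in(-.045,.045)]),
 np.array([[.033+.017*np.cos(a),.017*np.sin(a),z] for a in np.arange(0,6.28,.4) for z in(.014,.03)])]}
ang=np.arange(0,6.2832,.1)
WIN=[np.c_[.025*np.cos(ang),.025*np.sin(ang),0*ang+z] for z in(.034,.042)]
def tf(P,p):
    c,s=np.cos(p[2]),np.sin(p[2]); return np.c_[p[0]+c*P[:,0]-s*P[:,1],p[1]+s*P[:,0]+c*P[:,1],P[:,2]]
def render(t,p,cam,S=4):
    m=np.zeros((420*S,560*S),np.uint8)
    def poly(P): return np.round(np.array([(px(cam,q)+.5)*S-.5 for q in tf(P,p)])).astype(np.int32)
    for P in PARTS[t]: cv2.fillConvexPoly(m,cv2.convexHull(poly(P)),1)
    if t=="bridge":
        w=[np.zeros_like(m) for _ in WIN]
        for a,P in zip(w,WIN): cv2.fillPoly(a,[poly(P)],1)
        m[(w[0]&w[1])>0]=0
    return cv2.resize(m.astype(np.float32),(560,420),interpolation=cv2.INTER_AREA)
def fit(t,p0,masks):
    def cost(q):
        p=[q[0]/1000,q[1]/1000,q[2]/57.3]; return sum(np.abs(render(t,p,c)-m).sum()/m.sum() for c,m in masks.items())
    q0=np.array([p0[0]*1000,p0[1]*1000,p0[2]*57.3])
    r=minimize(cost,q0,method="Nelder-Mead",options=dict(initial_simplex=[q0,q0+[8,0,0],q0+[0,8,0],q0+[0,0,8]],xatol=.1,fatol=1e-4,maxiter=90))
    q=r.x; return np.array([q[0]/1000,q[1]/1000,q[2]/57.3]),r.fun
def mask(t,c,near):
    ds=nets.silhouettes(t,c); return min(ds,key=lambda d:np.hypot(*(np.array(d["xy"])-near)))["mask"].astype(float)
def draw(im,t,p,cam,col):
    for P in PARTS[t]+(WIN if t=="bridge" else []):
        cv2.polylines(im,[np.int32(np.round(cv2.convexHull(np.float32([(px(cam,q)+.5)*4-.5 for q in tf(P,p)]))))],True,col,1)
E
python3 - <<'E'
from h import *
np.set_printoptions(precision=4,suppress=True)
ims={c:eyes.capture(c) for c in("top","side")}
B={"top":(237,205),"side":(262,240)}; C={"top":(152,178),"side":(174,315)}
mb={c:mask("bridge",c,B[c]) for c in B}; mc={c:mask("carrier",c,C[c]) for c in C}
print({c:(mb[c].sum(),mc[c].sum()) for c in B})
res={}
for t,p0,m in(("bridge",(.525,-.055,-1.8),mb),("carrier",(.59,.125,-1.97),mc)):
    for sel in(["top"],["side"],["top","side"]):
        p,f=fit(t,p0,{c:m[c] for c in sel}); print(t,sel,p,round(f,3))
    res[t]=p
np.save("b.npy",res["bridge"])
b,c=res["bridge"],res["carrier"]
d=c[:2]-b[:2]; R=np.array([[np.cos(b[2]),np.sin(b[2])],[-np.sin(b[2]),np.cos(b[2])]])
print("carrier in bridge",R@d,c[2]-b[2])
im=cv2.resize(ims["top"],None,fx=4,fy=4,interpolation=cv2.INTER_CUBIC)[:,:,::-1].copy()
draw(im,"bridge",b,"top",(0,255,255)); draw(im,"carrier",c,"top",(255,0,255))
cv2.imwrite("pics/fit.png",im[540:1020,400:1120])
E
```

```text
{'top': (np.float64(2068.0), np.float64(2666.0)), 'side': (np.float64(2898.0), np.float64(4853.0))}Traceback (most recent call last):
  File "<stdin>", line 10, in <module>
  File "h.py", line 38, in fit
    r=minimize(cost,q0,method="Nelder-Mead",options=dict(initial_simplex=[q0,q0+[8,0,0],q0+[0,8,0],q0+[0,0,8]],xatol=.1,fatol=1e-4,maxiter=90))
    res = _minimize_neldermead(fun, x0, args, callback, bounds=bounds,
                               **options)
    fxcc = func(xcc)
    fx = function(np.copy(x), *(wrapper_args + args))
  File "h.py", line 36, in cost
    p=[q[0]/1000,q[1]/1000,q[2]/57.3]; return sum(np.abs(render(t,p,c)-m).sum()/m.sum() for c,m in masks.items())
                                              ~~~^^^^^^^^^^^^^^^^^^^^^^^^^^^^^^^^^^^^^^^^^^^^^^^^^^^^^^^^^^^^^^^^
  File "h.py", line 36, in <genexpr>
    p=[q[0]/1000,q[1]/1000,q[2]/57.3]; return sum(np.abs(render(t,p,c)-m).sum()/m.sum() for c,m in masks.items())
                                                         ~~~~~~^^^^^^^
  File "h.py", line 28, in render
    for P in PARTS[t]: cv2.fillConvexPoly(m,cv2.convexHull(poly(P)),1)
                                                           ~~~~^^^
  File "h.py", line 27, in poly
    def poly(P): return np.round(np.array([(px(cam,q)+.5)*S-.5 for q in tf(P,p)])).astype(np.int32)
                                            ~~^^^^^^^
  File "h.py", line 10, in px
    i=eyes.camera_info(cam); f=210/np.tan(np.radians(i["vfov"])/2)
ValueError: time passes only in moves, steps and waits
```

```bash
sed -i 's/eyes.camera_info(cam)/CI(cam)/; s/^def ray/import functools\n@functools.lru_cache\ndef CI(c): return eyes.camera_info(c)\ndef ray/' h.py
cat > m0.py <<'E'
from h import *
np.set_printoptions(precision=4,suppress=True)
ims={c:eyes.capture(c) for c in("top","side")}
B={"top":(237,205),"side":(262,240)}; C={"top":(152,178),"side":(174,315)}
mb={c:mask("bridge",c,B[c]) for c in B}; mc={c:mask("carrier",c,C[c]) for c in C}
res={}
for t,p0,m in(("bridge",(.525,-.055,-1.8),mb),("carrier",(.59,.125,-1.97),mc)):
    for sel in(["top"],["side"],["top","side"]):
        p,f=fit(t,p0,{c:m[c] for c in sel}); print(t,sel,p,round(f,3),[m[c].sum() for c in sel],[render(t,p,c).sum() for c in sel])
    res[t]=p
np.save("b.npy",res["bridge"])
b,c=res["bridge"],res["carrier"]
d=c[:2]-b[:2]; R=np.array([[np.cos(b[2]),np.sin(b[2])],[-np.sin(b[2]),np.cos(b[2])]])
print("carrier in bridge",R@d,c[2]-b[2])
im=cv2.resize(ims["top"],None,fx=4,fy=4,interpolation=cv2.INTER_CUBIC)[:,:,::-1].copy()
draw(im,"bridge",b,"top",(0,255,255)); draw(im,"carrier",c,"top",(255,0,255))
cv2.imwrite("pics/fit.png",im[540:1020,400:1120])
E
python3 m0.py
```

```text
bridge ['top'] [ 0.5229 -0.0589 -1.8001] 0.047 [np.float64(2040.0)] [np.float32(2056.375)]
bridge ['side'] [ 0.5254 -0.0596 -1.7904] 0.046 [np.float64(2893.0)] [np.float32(2954.1875)]
bridge ['top', 'side'] [ 0.524  -0.0591 -1.8025] 0.12 [np.float64(2040.0), np.float64(2893.0)] [np.float32(2058.6875), np.float32(2969.9375)]
carrier ['top'] [ 0.5842  0.1278 -2.0099] 0.028 [np.float64(2731.0)] [np.float32(2721.5625)]
carrier ['side'] [ 0.5859  0.1277 -2.0133] 0.022 [np.float64(4930.0)] [np.float32(4965.9375)]
carrier ['top', 'side'] [ 0.5852  0.1281 -2.0071] 0.06 [np.float64(2731.0), np.float64(4930.0)] [np.float32(2724.5), np.float32(4982.5625)]
carrier in bridge [-0.1962  0.0165] -0.20458142518653744
```

View pics/fit.png

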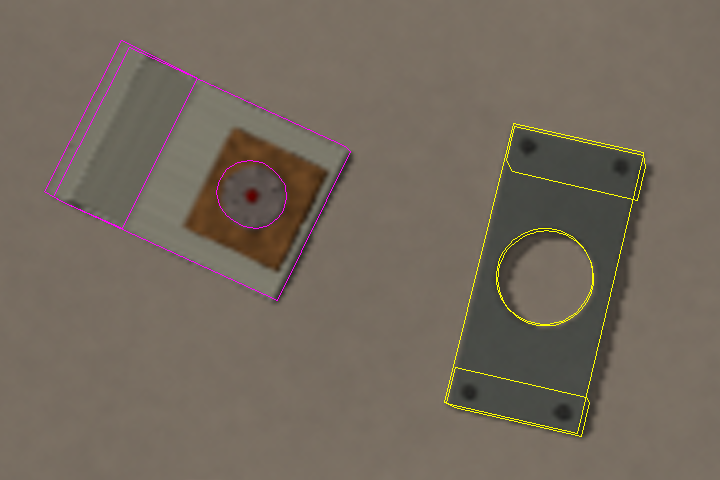

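The fit sits well on both. In the bridge frame the carrier is at (-196, +16.5) mm, turned -0.205 rad. A gentle arc of about 0.8 m radius brings it in square. The fingers will push side by side against the block's outer face. First I move behind it, at height.

```bash
python3 -m pendant '[[0.6,[39.2,-30.4,0],[0,0,-9.09]],[0.6,[39.2,-30.4,0],[0,0,-9.09]],[0.6,[39.2,-30.4,0],[0,0,-9.09]],[0.6,[39.2,-30.4,0],[0,0,-9.09]],[0.6,[39.2,-30.4,0],[0,0,-9.09]],[0.6,[39.2,-30.4,0],[0,0,-9.09]],[0.6,[39.2,-30.4,0],[0,0,-9.09]],[0.6,[39.2,-30.4,0],[0,0,-9.09]],[0.6,[39.2,-30.4,0],[0,0,-9.09]],[0.6,[39.2,-30.4,0],[0,0,-9.09]]]'
python3 - <<'E'
from h import *
s=bot.sense(); print(s)
from scipy.spatial.transform import Rotation as R
M=R.from_quat(s["tool_rot"]).as_matrix(); print(M.round(3), np.degrees(np.arctan2(M[1,1],M[0,1])))
E
```

```text
time: 2.65
tool_pos: [0.6297, 0.219, 0.2313]
tool_rot: [0.846, 0.534, 0.0, -0.0]
ft_force: [0.5, 0.6, -0.3]
gripper_width: 0.0508
{'time': 2.65, 'joints': array([2.71271080e-01, 4.34740195e-01, 1.30085564e+00, 1.96371672e-04,
       1.40586417e+00, 7.16113446e-01]), 'joint_vel': array([-0.49575112,  0.29077471, -0.4880608 ,  0.00193186,  0.19057222,
        0.76236687]), 'effort': array([ 1.26762014e+00, -5.67667401e+01, -2.46112347e+01, -1.72997830e-01,
       -4.33728460e-02, -8.16927552e-01]), 'tool_pos': array([0.62972034, 0.21901868, 0.23129665]), 'tool_rot': array([ 8.45678622e-01,  5.33692472e-01,  9.13776475e-05, -7.36884923e-05]), 'ft_force': array([ 0.46585481,  0.61805747, -0.2948194 ]), 'ft_torque': array([-0.01690216,  0.03857358, -0.03156954]), 'gripper_width': 0.05078367798774774}
[[ 0.43   0.903  0.   ]
 [ 0.903 -0.43   0.   ]
 [ 0.    -0.    -1.   ]] -25.489436448561218
```

```bash
python3 -m pendant '[[0.6,[0,0,-55],[0,0,0]],[0.6,[0,0,-55],[0,0,0]],[0.6,[0,0,-55],[0,0,0]],[0.6,[0,0,-45],[0,0,0]],[0.6,[0,0,-15],[0,0,0]],[0.6,[0,0,0],[0,0,0]],[0.6,[0,0,0],[0,0,0]]]'
python3 - <<'E'
from h import *
from scipy.spatial.transform import Rotation as R
s=bot.sense(); M=R.from_quat(s["tool_rot"]).as_matrix(); print(s["tool_pos"],s["ft_force"],np.arctan2(M[1,0],M[0,0]),np.arctan2(M[1,1],M[0,1]))
ims=shot("top","t1"); im=cv2.resize(shot("side","s1")[200:420,60:320],None,fx=3,fy=3); cv2.imwrite("pics/s1.png",im[:,:,::-1])
E
```

```text
time: 3.52
tool_pos: [0.6303, 0.2207, 0.0084]
tool_rot: [0.844, 0.536, 0.002, 0.001]
ft_force: [0.5, -0.7, 0.5]
gripper_width: 0.0512
[0.63033939 0.22069788 0.00844742] [ 0.5135837  -0.74973535  0.46168402] 1.1313732941401484 -0.43943083061633326
```

View pics/s1.png

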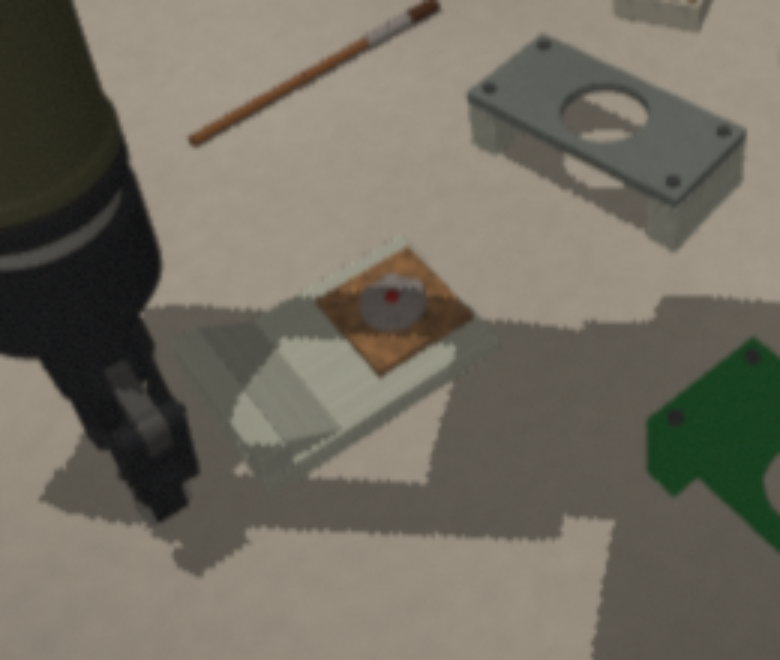

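The tool is centred behind the block (lateral offset about 2 mm) and parallel to it. I close the gap, then push slowly for the first bit.

```bash
cat > m.py <<'E'
import sys
from h import *
from scipy.spatial.transform import Rotation as Ro
np.set_printoptions(precision=4,suppress=True)
b=np.load("b.npy"); g=np.array(eval(sys.argv[1]),float)  # guess of carrier in bridge frame
def w(p): c,s=np.cos(b[2]),np.sin(b[2]); return np.array([b[0]+c*p[0]-s*p[1],b[1]+s*p[0]+c*p[1],b[2]+p[2]])
def inb(p): c,s=np.cos(b[2]),np.sin(b[2]); d=p[:2]-b[:2]; return np.array([c*d[0]+s*d[1],-s*d[0]+c*d[1],p[2]-b[2]])
s=bot.sense(); M=Ro.from_quat(s["tool_rot"]).as_matrix()
print("t",s["time"],"tool in bridge",inb(np.r_[s["tool_pos"][:2],np.arctan2(M[1,1],M[0,1])-np.pi/2]),"z",s["tool_pos"][2],"F",s["ft_force"])
im0=eyes.capture("side"); ds=nets.silhouettes("carrier","side")
P=nets.mark_of("pendant","side")
q=px("side",np.r_[w(g)[:2],.01])
print("side pendant",[(round(d["conf"],2),inb(np.r_[at("side",d["xy"],.02)[:2],0])[:2]) for d in P[:2]])
m={"side":min(ds,key=lambda d:np.hypot(*(d["xy"]-q)))["mask"].astype(float)}
p,f=fit("carrier",w(g),m); print("side fit in bridge",inb(p),round(f,3))
im1=eyes.capture("top"); P=nets.mark_of("pendant","top")
print("top pendant",[(round(d["conf"],2),inb(np.r_[at("top",d["xy"],.02)[:2],0])[:2]) for d in P[:2]])
name=sys.argv[2]
for c,im in(("side",im0),("top",im1)):
    I=cv2.resize(im,None,fx=4,fy=4,interpolation=cv2.INTER_CUBIC)[:,:,::-1].copy()
    draw(I,"bridge",b,c,(0,255,255)); draw(I,"carrier",p,c,(255,0,255))
    x,y=(4*px(c,[*(w(np.r_[-.08,0,0])[:2]),.02])).astype(int); x=max(x,390);y=max(y,290)
    cv2.imwrite(f"pics/{name}_{c}.png",I[y-290:y+290,x-390:x+390])
E
python3 -m pendant '[[0.6,[-2.5,-5.5,0],[0,0,0]],[0.6,[-2.5,-5.5,0],[0,0,0]],[0.6,[-2.5,-5.5,0],[0,0,0]],[0.6,[-1.3,-2.7,0],[0,0,0]],[0.6,[-1.3,-2.7,0],[0,0,0]],[0.6,[-1.3,-2.7,0],[0,0,0]],[0.6,[-1.3,-2.7,0],[0,0,0]],[0.6,[-1.3,-2.7,0],[0,0,0]],[0.6,[-1.3,-2.7,0],[0,0,0]],[0.6,[0,0,0],[0,0,0]]]'
python3 m.py '[-.187,.0145,-.2]' p1
```

```text
time: 4.88
tool_pos: [0.613, 0.1871, 0.0063]
tool_rot: [0.844, 0.536, -0.0, 0.0]
ft_force: [0.1, 0.6, -0.8]
gripper_width: 0.0513
t 4.875 tool in bridge [-0.2601  0.0301 -0.2077] z 0.006316940470179135 F [ 0.1329  0.5703 -0.8382]
side pendant [(0.56, array([-0.1544,  0.0126]))]
side fit in bridge [-0.1849  0.0161 -0.2176] 0.22
top pendant [(0.76, array([-0.1516,  0.002 ]))]
```

```bash
cat > plan.py <<'E'
import sys,numpy as np
b=np.load("b.npy"); x,y,t,L,dth=eval(sys.argv[1]); n=int(L/4); off=-.0755
def tool(x,y,t): return np.array([x+off*np.cos(t),y+off*np.sin(t)])
for i in range(n):
    a=tool(x,y,t); d=dth/n; x+=.004*np.cos(t+d/2); y+=.004*np.sin(t+d/2); t+=d
    v=(tool(x,y,t)-a)*1000; c,s=np.cos(b[2]),np.sin(b[2])
    print(f"[0.6,[{c*v[0]-s*v[1]:.2f},{s*v[0]+c*v[1]:.2f},0],[0,0,{np.degrees(d):.2f}]]",end=" " if i%5 else f" | {x:.4f} {y:.4f} {t:.3f}\n")
E
python3 plan.py '-.1857,.0147,-.206,.140,.206'
```

```text
(no output)
```

View pics/p1_side.png

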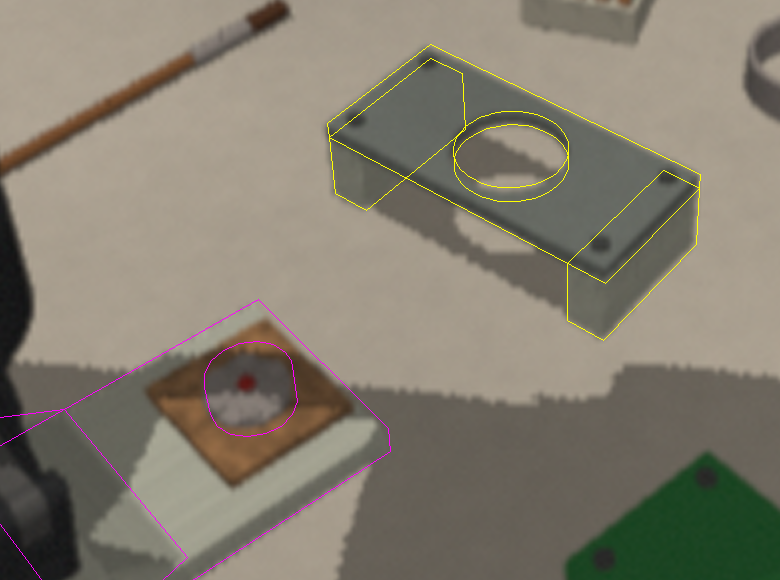

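The carrier outline fits the front of the plate, and the fingers sit against the block at lower left. Only the plan script had a unit slip, which I fix here.

```bash
sed -i 's|int(L/4)|round(L/.004)|' plan.py; python3 plan.py '-.1857,.0147,-.206,.140,.206'
```

```text
[0.6,[-2.09,-3.44,0],[0,0,0.34]] | -0.1818 0.0139 -0.200
[0.6,[-2.07,-3.45,0],[0,0,0.34]] [0.6,[-2.05,-3.46,0],[0,0,0.34]] [0.6,[-2.03,-3.48,0],[0,0,0.34]] [0.6,[-2.01,-3.49,0],[0,0,0.34]] [0.6,[-1.99,-3.50,0],[0,0,0.34]] | -0.1621 0.0102 -0.171
[0.6,[-1.97,-3.51,0],[0,0,0.34]] [0.6,[-1.94,-3.52,0],[0,0,0.34]] [0.6,[-1.92,-3.54,0],[0,0,0.34]] [0.6,[-1.90,-3.55,0],[0,0,0.34]] [0.6,[-1.88,-3.56,0],[0,0,0.34]] | -0.1424 0.0071 -0.141
[0.6,[-1.86,-3.57,0],[0,0,0.34]] [0.6,[-1.84,-3.58,0],[0,0,0.34]] [0.6,[-1.82,-3.59,0],[0,0,0.34]] [0.6,[-1.80,-3.60,0],[0,0,0.34]] [0.6,[-1.78,-3.61,0],[0,0,0.34]] | -0.1225 0.0046 -0.112
[0.6,[-1.76,-3.62,0],[0,0,0.34]] [0.6,[-1.73,-3.63,0],[0,0,0.34]] [0.6,[-1.71,-3.64,0],[0,0,0.34]] [0.6,[-1.69,-3.65,0],[0,0,0.34]] [0.6,[-1.67,-3.66,0],[0,0,0.34]] | -0.1026 0.0026 -0.082
[0.6,[-1.65,-3.67,0],[0,0,0.34]] [0.6,[-1.63,-3.68,0],[0,0,0.34]] [0.6,[-1.60,-3.69,0],[0,0,0.34]] [0.6,[-1.58,-3.70,0],[0,0,0.34]] [0.6,[-1.56,-3.71,0],[0,0,0.34]] | -0.0827 0.0013 -0.053
[0.6,[-1.54,-3.72,0],[0,0,0.34]] [0.6,[-1.52,-3.73,0],[0,0,0.34]] [0.6,[-1.50,-3.74,0],[0,0,0.34]] [0.6,[-1.47,-3.75,0],[0,0,0.34]] [0.6,[-1.45,-3.75,0],[0,0,0.34]] | -0.0627 0.0005 -0.024
[0.6,[-1.43,-3.76,0],[0,0,0.34]] [0.6,[-1.41,-3.77,0],[0,0,0.34]] [0.6,[-1.38,-3.78,0],[0,0,0.34]] [0.6,[-1.36,-3.79,0],[0,0,0.34]]
```

```bash
python3 -m pendant '[[0.6,[-2.1,-3.4,0],[0,0,0.34]],[0.6,[-2.1,-3.4,0],[0,0,0.34]],[0.6,[-2.1,-3.5,0],[0,0,0.34]],[0.6,[-2,-3.5,0],[0,0,0.34]],[0.6,[-2,-3.5,0],[0,0,0.34]],[0.6,[-2,-3.5,0],[0,0,0.34]],[0.6,[-2,-3.5,0],[0,0,0.34]],[0.6,[-1.9,-3.5,0],[0,0,0.34]],[0.6,[-1.9,-3.5,0],[0,0,0.34]],[0.6,[-1.9,-3.5,0],[0,0,0.34]]]'
python3 m.py '[-.146,.0075,-.147]' p2
```

```text
time: 6.38
tool_pos: [0.5931, 0.1524, 0.0063]
tool_rot: [0.828, 0.561, 0.0, 0.0]
ft_force: [1.1, 1.5, -0.3]
gripper_width: 0.0512
t 6.375 tool in bridge [-0.2218  0.0187 -0.148 ] z 0.006341569270215036 F [ 1.1157  1.4999 -0.3388]
side pendant [(0.67, array([-0.1155, -0.0005]))]
side fit in bridge [-0.1446  0.0084 -0.1476] 0.327
top pendant [(0.65, array([-0.1108,  0.003 ]))]
```

View pics/p2_side.png

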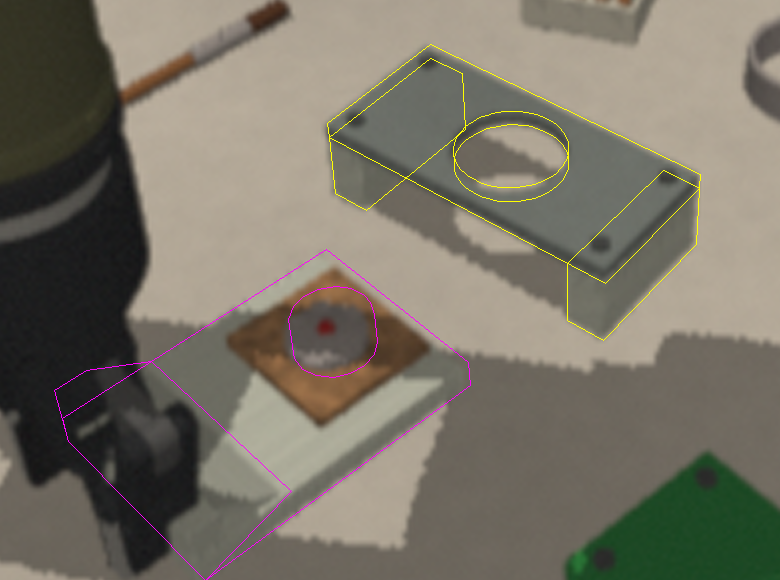

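Tracking is as planned: the carrier is at (-145, 8) mm, -0.148 rad, with the outline on the plate. I push on until the nose is just short of the bridge.

```bash
python3 -m pendant '[[0.6,[-1.9,-3.6,0],[0,0,0.34]],[0.6,[-1.9,-3.6,0],[0,0,0.34]],[0.6,[-1.8,-3.6,0],[0,0,0.34]],[0.6,[-1.8,-3.6,0],[0,0,0.34]],[0.6,[-1.8,-3.6,0],[0,0,0.34]],[0.6,[-1.8,-3.6,0],[0,0,0.34]],[0.6,[-1.8,-3.6,0],[0,0,0.34]],[0.6,[-1.8,-3.6,0],[0,0,0.34]],[0.6,[-1.7,-3.6,0],[0,0,0.34]],[0.6,[0,0,0],[0,0,0]]]'
python3 m.py '[-.109,.004,-.093]' p3
```

```text
time: 7.88
tool_pos: [0.5765, 0.1196, 0.0064]
tool_rot: [0.813, 0.583, -0.0, 0.0]
ft_force: [-0.1, 0.4, 0.2]
gripper_width: 0.0512
t 7.875 tool in bridge [-0.186   0.0101 -0.095 ] z 0.006353948209534794 F [-0.0861  0.3867  0.1999]
side pendant [(0.75, array([-0.0796,  0.0039])), (0.36, array([-0.1219, -0.0088]))]
side fit in bridge [-0.1077  0.0047 -0.0809] 0.467
top pendant [(0.73, array([-0.0772, -0.0007]))]
```

View pics/p3_side.png

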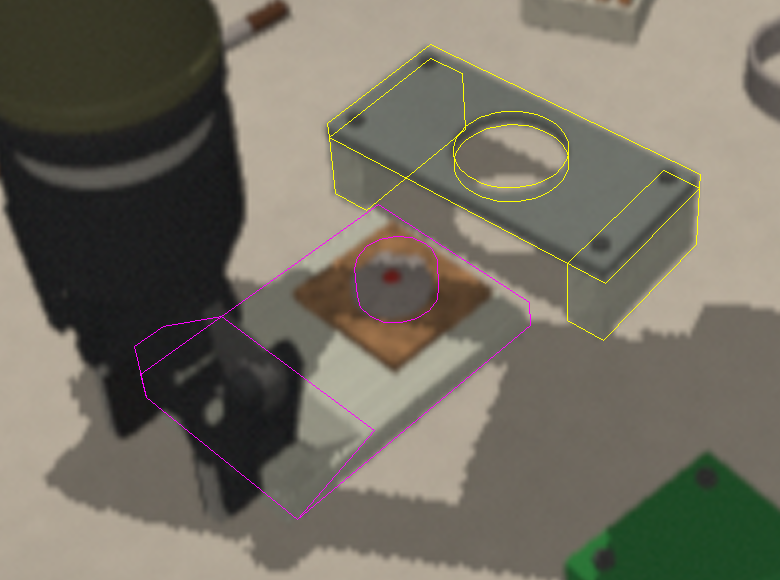

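The nose is centred between the legs at x about -108 mm, 4 mm off axis, with -0.09 rad left. I replan the rest from here.

```bash
sed -i 's/-.0755/-.0766/' plan.py; python3 plan.py '-.1096,.0036,-.093,.072,.093'
```

```text
[0.6,[-1.64,-3.67,0],[0,0,0.30]] | -0.1056 0.0032 -0.088
[0.6,[-1.62,-3.68,0],[0,0,0.30]] [0.6,[-1.60,-3.69,0],[0,0,0.30]] [0.6,[-1.58,-3.69,0],[0,0,0.30]] [0.6,[-1.57,-3.70,0],[0,0,0.30]] [0.6,[-1.55,-3.71,0],[0,0,0.30]] | -0.0857 0.0017 -0.062
[0.6,[-1.53,-3.72,0],[0,0,0.30]] [0.6,[-1.51,-3.73,0],[0,0,0.30]] [0.6,[-1.49,-3.73,0],[0,0,0.30]] [0.6,[-1.47,-3.74,0],[0,0,0.30]] [0.6,[-1.45,-3.75,0],[0,0,0.30]] | -0.0657 0.0008 -0.036
[0.6,[-1.43,-3.76,0],[0,0,0.30]] [0.6,[-1.41,-3.76,0],[0,0,0.30]] [0.6,[-1.39,-3.77,0],[0,0,0.30]] [0.6,[-1.37,-3.78,0],[0,0,0.30]] [0.6,[-1.35,-3.79,0],[0,0,0.30]] | -0.0457 0.0003 -0.010
[0.6,[-1.33,-3.79,0],[0,0,0.30]] [0.6,[-1.31,-3.80,0],[0,0,0.30]]
```

```bash
python3 -m pendant '[[0.6,[-1.6,-3.7,0],[0,0,0.3]],[0.6,[-1.6,-3.7,0],[0,0,0.3]],[0.6,[-1.6,-3.7,0],[0,0,0.3]],[0.6,[-1.6,-3.7,0],[0,0,0.3]],[0.6,[-1.6,-3.7,0],[0,0,0.3]],[0.6,[-1.5,-3.7,0],[0,0,0.3]],[0.6,[-1.5,-3.7,0],[0,0,0.3]],[0.6,[-1.5,-3.7,0],[0,0,0.3]],[0.6,[-1.5,-3.7,0],[0,0,0.3]],[0.6,[0,0,0],[0,0,0]]]'
python3 m.py '[-.073,.001,-.046]' p4
```

```text
time: 9.38
tool_pos: [0.5625, 0.0863, 0.0063]
tool_rot: [0.799, 0.602, -0.0, 0.0]
ft_force: [0.1, 0.5, 0.6]
gripper_width: 0.0512
t 9.375 tool in bridge [-0.1504  0.0041 -0.0478] z 0.006275410951250889 F [0.1468 0.457  0.5607]
side pendant [(0.6, array([-0.0465,  0.002 ]))]
side fit in bridge [-0.0746  0.0026 -0.0381] 0.758
top pendant [(0.42, array([-0.0355, -0.0008])), (0.23, array([-0.074 ,  0.0005]))]
```

View pics/p4_top.png

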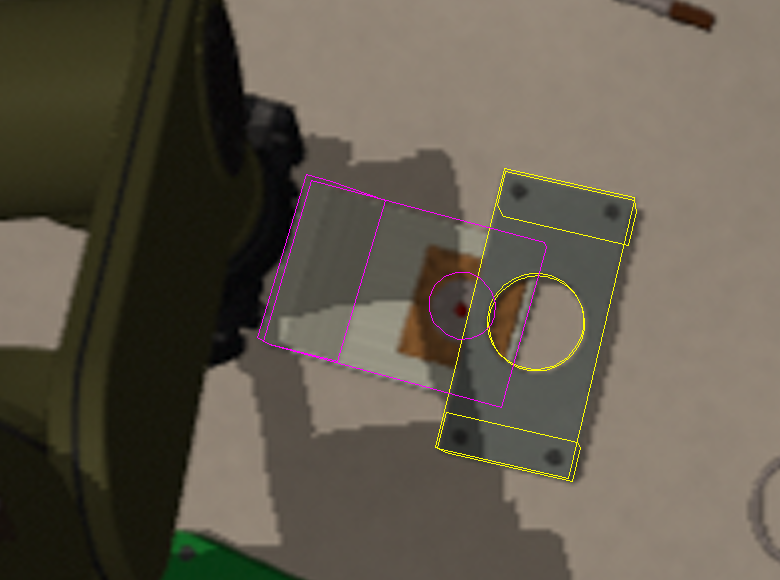

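The carrier's nose is under the plate without touching, with the stone at (460,310) and the window centre at (536,322). About 41 mm remain, so I push 32 mm and check again.

```bash
python3 -m pendant '[[0.6,[-1.5,-3.7,0],[0,0,0.3]],[0.6,[-1.4,-3.8,0],[0,0,0.3]],[0.6,[-1.4,-3.8,0],[0,0,0.3]],[0.6,[-1.4,-3.8,0],[0,0,0.3]],[0.6,[-1.4,-3.8,0],[0,0,0.3]],[0.6,[-1.4,-3.8,0],[0,0,0.3]],[0.6,[-1.3,-3.8,0],[0,0,0.3]],[0.6,[-1.3,-3.8,0],[0,0,0.3]],[0.6,[0,0,0],[0,0,0]]]'
python3 m.py '[-.042,0,-.006]' p5
```

```text
time: 10.75
tool_pos: [0.5516, 0.056, 0.0064]
tool_rot: [0.786, 0.618, -0.0, 0.0]
ft_force: [-0.3, -0.1, 1.0]
gripper_width: 0.0513
t 10.75 tool in bridge [-0.1184  0.0004 -0.006 ] z 0.006370569184820495 F [-0.3335 -0.0834  1.0081]
side pendant [(0.45, array([-0.0039,  0.0079]))]
side fit in bridge [-0.0412  0.0018  0.0399] 1.437
top pendant [(0.68, array([-0.0086, -0.0055]))]
```

View pics/p5_top.png

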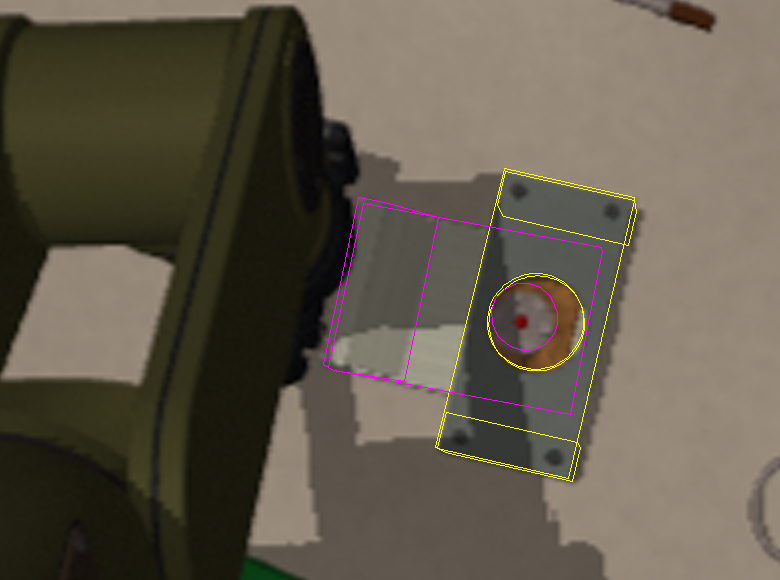

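```bash
cat > st.py <<'E'
from h import *
b=np.load("b.npy"); im=eyes.capture("top").astype(int)
r=np.maximum(im[...,0]-1.6*np.maximum(im[...,1],im[...,2])-15,0).astype(float)
u,v=px("top",[b[0],b[1],.03]).round().astype(int); k=np.zeros_like(r); k[v-12:v+13,u-14:u+15]=1; r*=k
yy,xx=np.mgrid[:420,:560]; q=[(xx*r).sum()/r.sum(),(yy*r).sum()/r.sum()]
d=at("top",q,.03)[:2]-b[:2]; c,s=np.cos(b[2]),np.sin(b[2])
print(q,(r>0).sum(),"stone in bridge mm",1000*(c*d[0]+s*d[1]),1000*(-s*d[0]+c*d[1]))
E
python3 st.py
```

```text
[np.float64(232.13742556115434), np.float64(203.8749427393495)] 9 stone in bridge mm -8.302865307225542 -0.9811450543936303
```

The stone is 8.3 mm short and about 1 mm off to the side. I finish with a straight 8.3 mm.

```bash
python3 -m pendant '[[0.6,[-0.7,-2.7,0],[0,0,0.2]],[0.6,[-0.6,-2.7,0],[0,0,0.1]],[0.6,[-0.6,-2.7,0],[0,0,0]],[0.6,[0,0,0],[0,0,0]],[0.6,[0,0,0],[0,0,0]]]'
python3 st.py
```

```text
time: 11.68
tool_pos: [0.5499, 0.0482, 0.0063]
tool_rot: [0.784, 0.62, -0.0, 0.0]
ft_force: [1.0, 0.3, 0.6]
gripper_width: 0.051
[np.float64(235.85903083700435), np.float64(204.3587860988742)] 8 stone in bridge mm -0.4519615188715351 -0.22288976129236096
```

Centred to within 0.5 mm. Now I back straight off, rise and recheck.

```bash
python3 -m pendant '[[0.6,[2,8,0],[0,0,0]],[0.6,[4,16,0],[0,0,0]],[0.6,[4,16,0],[0,0,0]],[0.6,[2,8,20],[0,0,0]],[0.6,[4,15,50],[0,0,0]],[0.6,[0,40,40],[0,0,0]],[0.6,[0,45,40],[0,0,0]],[0.6,[0,45,0],[0,0,0]],[0.6,[0,45,0],[0,0,0]],[0.6,[0,0,0],[0,0,0]]]'
python3 st.py; python3 m.py '[-.033,0,0]' p6; python3 - <<'E'
from h import *
eyes.capture("side")
for t in("jar","bead_tray","cuff","brush"): print(t,[(round(d["conf"],2),at("side",d["xy"],0)[:2].round(3)) for d in nets.mark_of(t,"side")[:1]])
E
```

```text
time: 12.98
tool_pos: [0.5654, 0.2911, 0.1564]
tool_rot: [0.783, 0.622, 0.001, -0.0]
ft_force: [-0.5, -0.1, 0.3]
gripper_width: 0.0508
[np.float64(235.87728937728937), np.float64(204.3766788766789)] 8 stone in bridge mm -0.4057681908972547 -0.2510620308289676
t 13.025 tool in bridge [-0.3483 -0.0399  0.0031] z 0.1560941638171893 F [ 0.4312  0.1682 -0.1699]
side pendant [(0.45, array([-0.0066,  0.0004]))]
side fit in bridge [-0.0345  0.0027  0.0104] 0.334
top pendant []
jar [(0.93, array([ 0.353, -0.031]))]
bead_tray [(0.72, array([ 0.558, -0.223]))]
cuff [(0.6, array([ 0.426, -0.204]))]
brush [(0.89, array([ 0.723, -0.067]))]
```

View pics/p6_top.png

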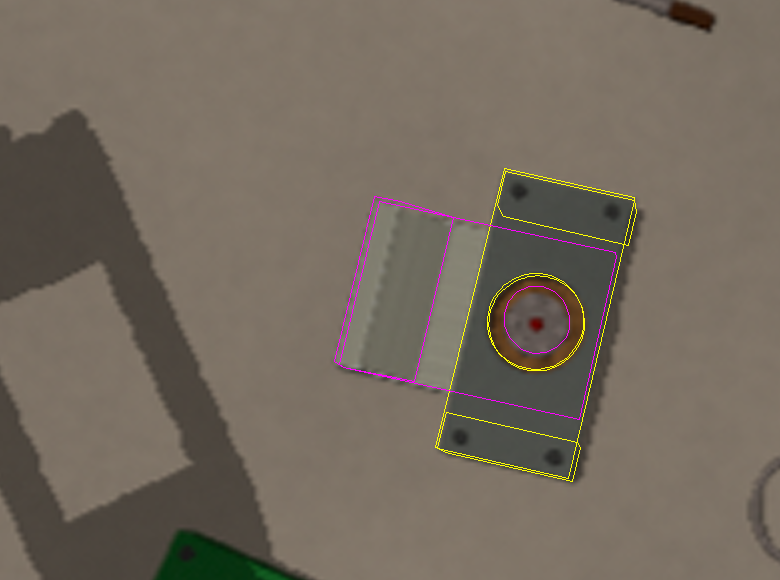

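View pics/p6_side.png

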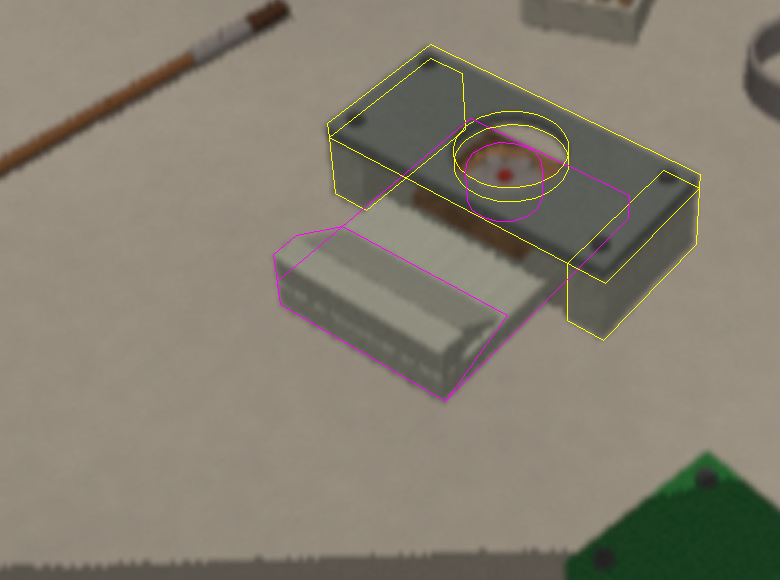

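The top view shows the whole pendant centred in the window, with the stone at (537,324) and the window centre at (536,322). The carrier is flat and square, the hand is clear and the bystanders are unmoved, so I hand in.

```bash
python3 -c "
from station import workorder
print(workorder.hand_in())"
```

```text
the job is handed in; nothing more can be done
None
```

The pendant now lies centred in the grey bridge's window, and the job is handed in at about 13 s on the robot's clock. I pushed the carrier's block with two spread fingertips along a gentle arc, finished with a straight 8 mm, then backed off and raised the hand clear.

**Last checks**
- **Position:** the stone is about 0.5 mm from the window centre in the top camera, and the whole pendant shows inside the window.
- **Squareness:** the carrier is about 0.01 rad off the bridge axis and looks flat in both views.
- **Forces:** the readings taken between moves were only 1–2 N. I saw no sign of contact with the bridge or the pendant.
- **Bystanders:** jar, bead tray, cuff and brush are within 10 mm of where they started, which is about the network's measuring noise.

**Where the checks disagreed:** with the carrier partly hidden under the bridge, the side view was less reliable. Its carrier fit differs by about 2–3 mm across the axis, and the network's pendant mark there by about 7 mm along it. The top network did not report the pendant at the end. I relied on the direct stone measurement and the overlay, which agree.

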